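# Build up the square-arbor spacer stack on a turbocharger balancing fixture

### The arm

A 6-joint arm with a two-finger parallel gripper is mounted at the origin on the work surface. World frame = base frame: x ahead of the robot, y to its left, z up, the work surface at z = 0. Lengths are in m, angles in rad, forces in N, time in s.
With the tool pointing down it reaches from about 0.25 to 0.725 m from the base axis. Payload 4 kg.
Tool frame: the origin (TCP) lies at the very end of the fingers, on their centre line; the grasp point (between the pads) lies 19 mm behind it; z points along the fingers, y is the line along which they close (so a half turn about z gives the same grasp; the last joint's range is limited). The gripper opens to 85 mm and grips with 20 to 120 N. Pads are 22 mm wide; open, the fingers measure 114 mm over their backs; the gripper's body (76 mm by 85 mm) begins 54 mm behind the grasp point. The pads swing forward as they close: fully open they stand 13 mm farther back than shut.
Start: joints at [-1.339, 0.241, 0.005, 1.335, 0, 1.571], TCP at [0.115, -0.487, 0.231] pointing down, gripper open.
Joint ranges: [-2.72, 2.72], [-1.05, 1.87], [-1.09, 1.28], [-1.99, 2.15], [-1.42, 1.44], [-3.14, 3.14]. Speed limits (rad/s): [2.79, 2.79, 3.14, 3.14, 3.14, 3.14].

### API

Orientations are given as a unit quaternion [x, y, z, w].
In Python, from workcell import bot gives the robot as it stands.
- The arm moves only by the tool carry_out, never from a script. Its argument "increments" is one flat list of numbers, 5 for each row, row after row: the finger opening in cm, from 0 to 8.54, then the shift along the tool's x, y, z in cm, then the turn about the tool's z in rad. A call has exactly 5 rows; each row shifts and turns the commanded pose from where the row before left it, along the tool's axes as they then stand; what a row does not reach is not made up. A row lasts 1/8 s, in which the tool goes at most 62.5 mm and 10.7 degrees, less where a joint would pass 70% of its speed; a pose out of reach is approached as far as the arm can. A call with a gripper value outside its range is refused whole. The fingers move at their own pace and stop on an object; the grip force is fixed at half the most. Time passes only in rows, so rows that do not move let the fingers close, or fill a call up. It gives the time, the measured TCP pose, the force, the opening and the grip force at its end, in the units of the state.
- bot.get_obs(): the state, without advancing time (a new reading comes with each control period).
- bot.camera(name): name is "side" or "top"; returns a dict with "pixels" (420x560x3 uint8, blue, green, red), "range_z" (420x560 float32, m along the optical axis (not along the pixel's ray), 0 where there is no reading), "mtx" (3x3 intrinsics, pixels), "eye" and "attitude" of the camera in the world. Camera axes: x right, y down, z forward; pixel columns grow to the right and rows downward; lengths in m; the calibration is good to about 2 mm. A picture is of the moment at which its call begins.
- bot.job_done(): hands the job in; it is judged then, once.
Trained networks look in a picture, given as the dict that the camera call returned (one of the last four; its "shot" number tells which), for a name from the list of things; names that differ only in an ending like _2 or _b are one class to them, and where a whole thing is asked for, a point or a joint stands for the part that bears it (a point fixed in the world has none). Each returns a list of dicts, best first, with "p" (0 to 1); they miss things now and then, are a little off and sometimes report something else, mostly with a low value. They report only what shows in the picture. A call takes as long as a camera call. They do not tell look-alikes from the thing itself.
- bot.find_in(picture, name): "xyz" ([x, y, z] in m, in the coordinates of the camera as it stood for that picture, good to about 4 mm: the middle of the surface that is visible of it).
- bot.regions_of(picture, name): "mask" (420x560 bool, what is visible of it).
- bot.place_of(picture, name): "xyz" ([x, y, z] in m, in the coordinates of the camera as it stood for that picture, good to about 4 mm: a listed point, or the origin of a listed thing).
The state is a dict: "clock": time; "joint_pos": joint angles; "joint_vel": joint speeds; "tau": joint torques, N m; "eef_pos": TCP position; "tool_rot": TCP orientation; "ft_force": force on the tool from outside, world axes, zero at the start; "ft_torque": the same for the moment, N m; "grip_width": finger opening in m; "grasp_force": force on a finger pad.
Only numpy, scipy, OpenCV 4.12 (cv2) and the standard library are available. Lean on these libraries where they do the work, as an engineer would, in place of code of your own. Each camera call takes 0.05 s, during which the arm holds its last target. There are 200 camera calls.

### The job

Two aluminium spacers with square bores belong on the square upright spindle of the green-based fixture: thread on the wide one first and set it fully home on the steel seat, then thread the narrow one on top of it, also fully home. The spindle stands at an unknown angle, so rest each spacer on it gently and turn it by feel until it slips over the square; lower it all the way by hand without forcing it, and do not let it drop. Leave the plain round-bored bush where it lies.

Things in the scene. Friction and masses are not known exactly. Their poses are not given: they have to be found in the camera images.
- wide_centre (a point): Centre (half-way up) of the WIDE spacer: round plain aluminium disc, 60 mm outer diameter, 22 mm high, square through bore 26.6 mm across flats; 0.13 to 0.2 kg. Starts flat and loose on the bench. z along the bore, x and y square to the bore's flats; same both ways up. Grip it across its outer diameter, in any direction. Home, it lies on the seat, centre 11 mm above it.
- narrow_centre (a point): Centre (half-way up) of the NARROW spacer: same kind of disc, 50 mm outer diameter, 20 mm high, same square bore 26.6 mm across flats; 0.07 to 0.12 kg. Starts flat and loose on the bench. z along the bore, x and y square to the bore's flats. Home, it lies on the wide spacer, centre 32 mm above the seat.
- bush_centre (a point): Centre (half-way up) of a plain aluminium bush, not part of the job: outer diameter 55 mm, 18 mm high, ROUND bore 30 mm. It lies flat on the bench among the spacers (the three swap places, at least 90 mm apart) and stays there.
- seat (a point): The seat: centre of the flat round steel face (60 mm diameter, 45 mm above the bench) from which the spindle rises, on the spindle's axis; z up. Below it a steel hub on a green plate 120 x 120 x 18 mm, fixed to the bench. x and y follow the green plate, NOT the spindle. Heavy pressing marks the parts: stay well below 30 N between spacer and fixture or between the spacers; lower them slower than 0.3 m/s, no dropping.
- shoulder (a point): Top of the spindle's square part, on its axis, 34 mm above the seat. The square is 25 mm across flats from the seat up to here, with a sharp, flat top edge. Its angle about z differs every time and is NOT measured (this point's axes follow the green plate). It turns only stiffly (0.12 N m), so it stays put while a spacer is turned lightly on it.
- tip (a point): Tip of the spindle, 48 mm above the seat: above the square come a round pilot 23 mm in diameter, 6 mm long, and a cone 8 mm long narrowing to 12 mm here. A spacer out of line stops on the square's corners, its underside 34 mm above the seat; within some 3 degrees of line (it fits every 90 degrees) it slides on down with 0.8 mm play a side.
Mind the look-alikes: they are no part of the job. Leave any brown or red look-alike of the part that bears wide_centre alone. What is shaped like the part that bears narrow_centre but brown is not meant.

How it is judged:
By the outcome, as a careful person would: the job done as asked, in the order asked, and still so for the second after the job is handed in, with the robot touching nothing.
It also fails if it takes over 67 s, if anything falls off the work surface, if the arm or the gripper's body presses on something with over 40 N, if the wrist force passes 120 N, or if a joint passes its speed limit or range.

## Working session

There is one attempt and no reset: what is moved stays moved. The work goes in short steps, Python scripts to look and compute and a tool call to move; the robot and the scene stay as the last step left them, time stands still between calls to the robot, and variables do not carry over. Pictures are saved under pics/ and viewed, at most 10 in all, crops included, and the job is handed in when it is done.

Besides the shell and the picture viewer there is one more tool, called after "Call:" by a JSON object that holds its "fn" and its "kwargs". carry_out: Moves the arm, as the interface text tells. Its arguments: {"type":"object","properties":{"increments":{"type":"array","items":{"type":"number"}}},"required":["increments"]}

```bash
mkdir -p pics; cat > h.py <<'E'
import numpy as np, cv2
from scipy.spatial.transform import Rotation as R
from workcell import bot
def towd(c,p):
    a=np.array(c["attitude"],float)
    M=R.from_quat(a).as_matrix() if a.size==4 else a.reshape(3,3)
    return np.array(c["eye"])+np.asarray(p)@M.T
def pix(c,p):
    q=c["mtx"]@np.asarray(p); return (q[:2]/q[2]).round(0)
def cloud(c):
    z=c["range_z"]; v,u=np.mgrid[:z.shape[0],:z.shape[1]]
    K=c["mtx"]; P=np.stack([(u-K[0,2])/K[0,0]*z,(v-K[1,2])/K[1,1]*z,z],-1)
    W=towd(c,P.reshape(-1,3)).reshape(P.shape); W[z==0]=np.nan
    return W
E
python3 - <<'E'
from h import *
for n in ["top","side"]:
    c=bot.camera(n); cv2.imwrite(f"pics/{n}0.png",c["pixels"]); print(n,c["eye"],c["attitude"])
    for k in ["wide_centre","narrow_centre","bush_centre","seat","tip"]:
        for r in bot.place_of(c,k): print(k,round(r["p"],2),towd(c,r["xyz"]).round(4),pix(c,r["xyz"]))
o=bot.get_obs(); print(o)
E
```

```text
top [ 0.47859932 -0.05316036  0.96814311] [ 0.71461035 -0.69895249  0.02482349 -0.01346317]
wide_centre 0.92 [ 0.5001 -0.1969  0.0124] [339. 223.]
wide_centre 0.84 [ 0.4018 -0.3274  0.0115] [396. 268.]
wide_centre 0.8 [ 0.5049 -0.2985  0.0114] [384. 222.]
narrow_centre 0.62 [ 0.6315 -0.0082  0.0123] [258. 164.]
narrow_centre 0.52 [ 0.6258 -0.0942  0.0107] [295. 167.]
narrow_centre 0.27 [ 0.4538 -0.0712  0.0123] [284. 242.]
bush_centre 0.55 [ 0.4531 -0.0723  0.0102] [284. 243.]
seat 0.7 [0.5776 0.1703 0.0478] [175. 184.]
seat 0.46 [0.5825 0.1767 0.0826] [168. 179.]
seat 0.15 [ 0.625  -0.0922  0.0115] [294. 167.]
tip 0.86 [0.5763 0.1697 0.096 ] [169. 182.]
side [0.19242947 0.4727478  0.69162937] [-0.26102199  0.88617345 -0.36690387  0.10929637]
wide_centre 0.9 [ 0.4056 -0.3296  0.0071] [414. 176.]
wide_centre 0.58 [ 0.5004 -0.194   0.0082] [340. 197.]
wide_centre 0.57 [ 0.5081 -0.2935  0.0096] [360. 167.]
narrow_centre 0.87 [ 0.6333 -0.0046  0.0081] [224. 230.]
narrow_centre 0.79 [ 0.6323 -0.0901  0.0108] [252. 202.]
narrow_centre 0.61 [ 0.455  -0.0667  0.0111] [328. 248.]
bush_centre 
[... 157 characters left out ...]
': array([-1.33900446e+00,  2.40591867e-01,  5.00080204e-03,  1.33521332e+00,
        4.13282393e-06,  1.57079356e+00]), 'joint_vel': array([ 2.09191149e-04, -2.18867327e-04, -2.71835442e-04,  5.78765351e-04,
        3.05533729e-04, -7.04818735e-05]), 'tau': array([-1.77666893e-04, -3.71977437e+01,  2.52569103e+01,  1.43085832e-03,
       -2.09486888e-05,  8.69152323e-07]), 'eef_pos': array([ 0.11486089, -0.48662257,  0.23131084]), 'tool_rot': array([ 9.93291420e-01,  1.15638033e-01,  1.58679640e-06, -4.23971109e-06]), 'ft_force': array([ 0.21795976, -0.16764261, -0.80942802]), 'ft_torque': array([-0.05348172,  0.0188499 ,  0.01520832]), 'grasp_force': 0.0, 'grip_width': 0.08552018297772532}
```

View pics/top0.png

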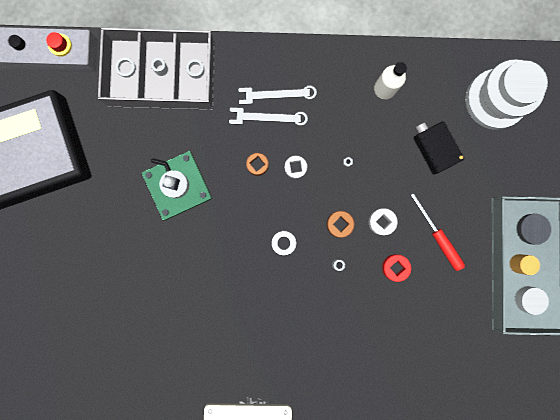

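View pics/side0.png

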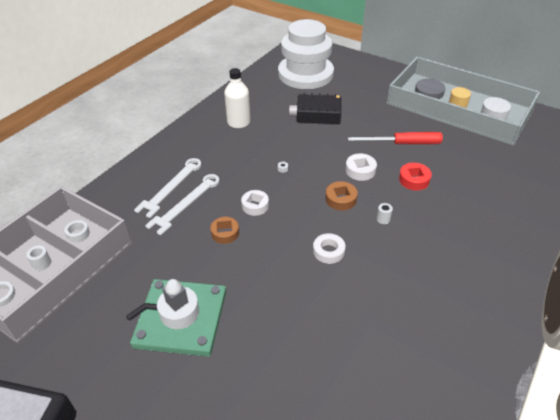

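The white wide disc is at top pixel (384,222), with look-alikes in brown (341,224) and red (397,268). The white narrow disc is at (295,167), with a brown look-alike at (257,164). The round-bored bush is at (284,243), and the spindle is near (172,182) with a black lever at (160,162). I choose the white ones with square bores. Next I refine the positions and check in one crop.

```bash
python3 - <<'E'
from h import *
c=bot.camera("top"); W=cloud(c); im=c["pixels"]
cs=bot.camera("side"); Ws=cloud(cs)
def fit(W,im,x,y,zlo,zhi,r):
    m=(np.hypot(W[...,0]-x,W[...,1]-y)<r)&(W[...,2]>zlo)&(W[...,2]<zhi)
    p=W[m]; (cx,cy),rad=cv2.minEnclosingCircle(p[:,:2].astype(np.float32))
    return cx,cy,rad,p[:,2].mean(),m.sum(), p[:,:2].mean(0)
for n,x,y,h in [("wide",.505,-.297,.022),("narrow",.628,-.093,.02)]:
    for t,w in (("top",W),("side",Ws)): print(n,t,fit(w,im,x,y,h-.005,h+.006,.042))
# plate + seat + spindle
for t,w in (("top",W),("side",Ws)):
    print("seat",t,fit(w,im,.577,.172,.041,.049,.04))
    d=np.hypot(w[...,0]-.577,w[...,1]-.172)<.03
    print("square/above",t,fit(w,im,.577,.172,.083,.1,.03))
    z=w[d][:,2]; print(np.histogram(z[z>0],bins=np.arange(.03,.105,.005)))
d=np.hypot(W[...,0]-.577,W[...,1]-.172)<.11
hi=d&(W[...,2]>.021)&(np.hypot(W[...,0]-.577,W[...,1]-.172)>.036)
print("lever",np.nanmin(W[hi],0),np.nanmax(W[hi],0),hi.sum())
# rectified bore angle from dark bore pixels
for n,u,v in (("wide",384,222),("narrow",295,167)):
    a=im[v-18:v+19,u-18:u+19].astype(np.float32)
a=cv2.resize(im[150:215,140:205],(390,390),interpolation=cv2.INTER_CUBIC)
b=cv2.resize(im[200:245,362:407],(390,390),interpolation=cv2.INTER_CUBIC)
e=cv2.resize(im[145:190,273:318],(390,390),interpolation=cv2.INTER_CUBIC)
f=cv2.resize(cs["pixels"][265:330,145:210],(390,390),interpolation=cv2.INTER_CUBIC)
v=np.vstack([np.hstack([a,f]),np.hstack([b,e])]); cv2.imwrite("pics/z1.png",cv2.resize(v,(600,600)))
E
```

```text
wide top (0.5058697462081909, -0.2940678298473358, 0.03055603988468647, np.float64(0.02244763219988977), np.int64(432), array([ 0.50581725, -0.2931187 ]))
wide side (0.5062172412872314, -0.29354405403137207, 0.031527746468782425, np.float64(0.020050286940761868), np.int64(369), array([ 0.50603844, -0.29183688]))
narrow top (0.626412570476532, -0.0930396020412445, 0.025148050859570503, np.float64(0.020527122504230704), np.int64(250), array([ 0.62608035, -0.09325851]))
narrow side (0.626358151435852, -0.09266999363899231, 0.02623620629310608, np.float64(0.017938300232340932), np.int64(285), array([ 0.62637283, -0.09164978]))
seat top (0.5775547027587891, 0.17510733008384705, 0.03024248220026493, np.float64(0.04574295337902034), np.int64(396), array([0.57630294, 0.17206918]))
square/above top (0.5774862766265869, 0.17516498267650604, 0.011537672951817513, np.float64(0.09047618463767716), np.int64(94), array([0.57702709, 0.17360914]))
(array([ 13,  12, 111, 255,   8,   6,  10,   5,  11,  31,  29,  36,  46,
         6]), array([0.03 , 0.035, 0.04 , 0.045, 0.05 , 0.055, 0.06 , 0.065, 0.07 ,
       0.075, 0.08 , 0.085, 0.09 , 0.095, 0.1  ]))
seat side (0.5783231854438782, 0.17556726932525635, 0.030771665275096893, np.float64(0.04359527533003567), np.int64(645), array([0.57200457, 0.18106891]))
square/above side (0.5783795118331909, 0.1760297417640686, 0.012072457000613213, np.float64(0.0882113615182593), np.int64(156), array([0.5762408 , 0.17715669]))
(array([ 37,  36, 514,  76,  40,  47,  50,  48,  44, 110,  50,  72,  56,
         0]), array([0.03 , 0.035, 0.04 , 0.045, 0.05 , 0.055, 0.06 , 0.065, 0.07 ,
       0.075, 0.08 , 0.085, 0.09 , 0.095, 0.1  ]))
lever [0.50923178 0.10320771 0.02100758] [0.64509222 0.24598727 0.03601242] 411
```

View pics/z1.png

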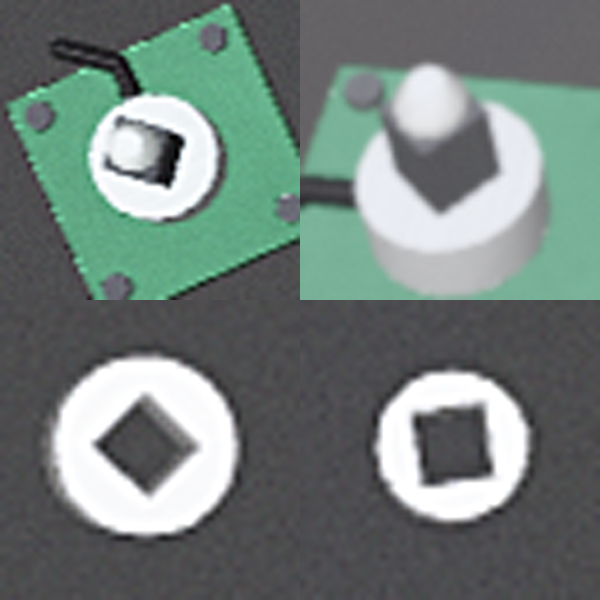

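```bash
python3 - <<'E'
from h import *
def ray(c,u,v,z):
    d=np.linalg.inv(c["mtx"])@[u,v,1]; e=np.array(c["eye"]); D=towd(c,d)-e
    return (e+D*(z-e[2])/D[2])[:2]
t=bot.camera("top"); s=bot.camera("side")
def ang(P):
    P=np.array(P); n=len(P)
    for i in range(n if n>2 else 1):
        d=P[(i+1)%n]-P[i]; print("  edge",(np.degrees(np.arctan2(d[1],d[0]))%90).round(1),(np.hypot(*d)*1e3).round(1))
    print("  mean",P.mean(0).round(4))
k=300/45
for n,x0,y0,C,h in (("wide",362,200,[(145,93),(198,147),(150,197),(93,145)],.022),("narrow",273,145,[(113,112),(185,102),(195,177),(123,187)],.02)):
    print(n); ang([ray(t,x0+a/k-.5,y0+b/k-.5,h) for a,b in C])
    # automatic
    im=cv2.resize(t["pixels"][y0:y0+45,x0:x0+45],None,fx=8,fy=8,interpolation=cv2.INTER_CUBIC).min(2)
    cn,hi=cv2.findContours((im<130).astype(np.uint8),cv2.RETR_CCOMP,cv2.CHAIN_APPROX_NONE)
    for q in cn:
        if 3000<cv2.contourArea(q)<20000: 
            b=cv2.boxPoints(cv2.minAreaRect(q)); print(" auto"); ang([ray(t,x0+(a+.5)/8-.5,y0+(bb+.5)/8-.5,h) for a,bb in b])
k=300/65
sp=lambda a,b,z:ray(s,145+a/k-.5,265+b/k-.5,z)
print("spindle side base"); ang([sp(140,213,.045),sp(200,175,.045)])
print("left base"); ang([sp(140,213,.045),sp(93,160,.045)])
tp=lambda a,b,z:ray(t,140+a/k-.5,150+b/k-.5,z)
print("spindle top base right edge"); ang([tp(183,135,.045),tp(170,187,.045)]); 
print("shoulder top"); ang([tp(120,115,.079),tp(183,133,.079)])
for nm,c,x0,y0,w in (("t",t,160,165,30),("s",s,155,270,45)):
    cv2.imwrite(f"pics/sp_{nm}.png",cv2.resize(c["pixels"][y0:y0+w,x0:x0+w],(400,400),interpolation=cv2.INTER_CUBIC))
cv2.imwrite("pics/sp.png",np.hstack([cv2.imread("pics/sp_t.png"),cv2.imread("pics/sp_s.png")]))
E
```

```text
wide
  edge 45.4 25.4
  edge 46.9 23.6
  edge 48.7 25.9
  edge 45.8 25.1
  mean [ 0.5061 -0.2948]
 auto
  edge 45.8 23.7
  edge 46.0 24.6
  edge 45.7 23.7
  edge 46.0 24.5
  mean [ 0.5058 -0.2941]
narrow
  edge 9.4 24.7
  edge 8.7 25.9
  edge 9.3 24.7
  edge 8.7 25.8
  mean [ 0.6266 -0.0945]
 auto
  edge 11.1 24.4
  edge 10.7 25.4
  edge 11.0 24.4
  edge 10.7 25.4
  mean [ 0.6266 -0.0941]
spindle side base
  edge 73.2 22.6
  mean [0.5679 0.1782]
left base
  edge 74.6 27.6
  mean [0.5844 0.1854]
spindle top base right edge
  edge 78.1 25.5
  mean [0.5763 0.1639]
shoulder top
  edge 75.3 29.9
  mean [0.5894 0.1679]
```

View pics/sp.png

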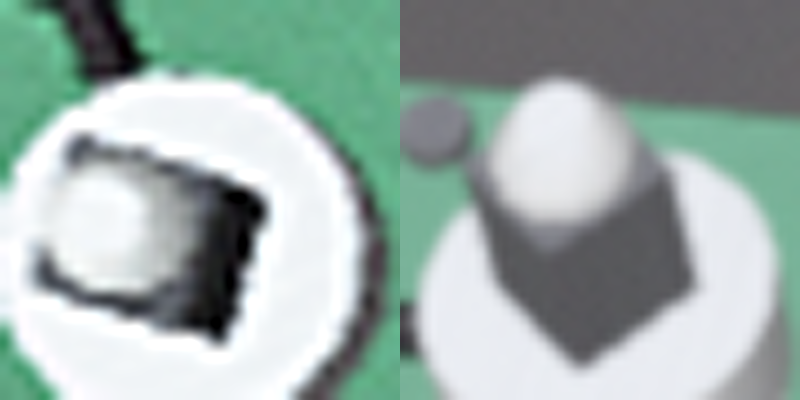

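Spindle square is at about 75°, the wide bore at 46° and the narrow bore at 11° (world, mod 90). The crop confirms the white wide disc with a square bore. Moving now.

Call:
{"fn": "carry_out", "kwargs": {"increments": [8.5, 6, -1.4, 0, 0, 8.5, 6, -1.4, 0, 0, 8.5, 6, -1.4, 0, 0, 8.5, 6, -1.4, 0, 0, 8.5, 6, -1.4, 0, 0]}}

```text
clock: 1.42
eef_pos: [0.3925, -0.3486, 0.2316]
tool_rot: [0.993, 0.116, 0.0, 0.0]
ft_force: [0.8, -0.9, -0.7]
grip_width: 0.0848
grasp_force: 0.0
```

```bash
cat >> h.py <<'E'
def go(x,y,z,yaw=None):
    o=bot.get_obs(); p=o["eef_pos"]; M=R.from_quat(o["tool_rot"]).as_matrix()
    w=np.degrees(np.arctan2(M[1,0],M[0,0]))
    print("t",round(o["clock"],2),"pos",p.round(4),"yaw",w.round(2),"F",o["ft_force"].round(2),"T",o["ft_torque"].round(3),"w",round(o["grip_width"],4),"tilt",M[2].round(4),"q",np.degrees(o["joint_pos"]).round(0))
    print("shift cm",((np.array([x,y,z])-p)@M*100).round(2), "turn", None if yaw is None else np.radians(w-yaw).round(3))
E
python3 -c "
from h import *; go(.5059,-.2940,.08,45)"
```

```text
t 1.43 pos [ 0.3925 -0.3486  0.2316] yaw 13.28 F [ 0.79 -0.95 -0.74] T [-0.075 -0.019 -0.044] w 0.0848 tilt [ 3.e-04  8.e-04 -1.e+00] q [-42.  17.   4.  77.  -0. 125.]
shift cm [12.29 -2.72 15.16] turn -0.554
```

Call:
{"fn": "carry_out", "kwargs": {"increments": [8.5, 4.1, -0.9, 3, 0, 8.5, 4.1, -0.9, 3, 0, 8.5, 4.1, -0.9, 3, -0.18, 8.5, 0, 0, 3, -0.18, 8.5, 0, 0, 0, -0.18]}}

```text
clock: 2.05
eef_pos: [0.5028, -0.2932, 0.1077]
tool_rot: [0.925, 0.38, -0.002, -0.003]
ft_force: [0.1, -0.2, 0.4]
grip_width: 0.0853
grasp_force: 0.0
```

```bash
python3 -c "
from h import *; go(.5059,-.2940,.003,45)"
```

```text
t 2.05 pos [ 0.5028 -0.2932  0.1077] yaw 44.65 F [ 0.1  -0.22  0.4 ] T [-0.018  0.041  0.045] w 0.0853 tilt [-0.0018 -0.0066 -1.    ] q [-30.  28.   2.  64.  -0. 105.]
shift cm [ 0.18  0.34 10.47] turn -0.006
```

Call:
{"fn": "carry_out", "kwargs": {"increments": [8.5, 0, 0, 2, 0, 8.5, 0, 0, 2, 0, 8.5, 0, 0, 2, 0, 8.5, 0, 0, 1, 0, 8.5, 0, 0, 0, 0]}}

```text
clock: 2.68
eef_pos: [0.5038, -0.2948, 0.0406]
tool_rot: [0.926, 0.376, -0.001, -0.001]
ft_force: [-0.1, 0.5, 0.7]
grip_width: 0.0851
grasp_force: 0.0
```

```bash
python3 -c "
from h import *; go(.5059,-.2940,.001,45)
c=bot.camera('side');cv2.imwrite('pics/a.png',c['pixels'][100:260,260:480])"
```

```text
t 2.67 pos [ 0.5038 -0.2948  0.0406] yaw 44.22 F [-0.07  0.49  0.72] T [0.028 0.005 0.014] w 0.0851 tilt [-4.0e-04 -1.6e-03 -1.0e+00] q [-30.  31.  -3.  55.   0. 105.]
shift cm [0.21 0.1  3.96] turn -0.014
```

Call:
{"fn": "carry_out", "kwargs": {"increments": [8.5, 0.2, 0.1, 1.5, 0, 8.5, 0, 0, 1.2, 0, 8.5, 0, 0, 0.6, 0, 8.5, 0, 0, 0.5, 0, 8.5, 0, 0, 0, 0]}}

```text
clock: 3.35
eef_pos: [0.5061, -0.2942, 0.0029]
tool_rot: [0.926, 0.376, -0.0, -0.0]
ft_force: [0.3, 0.2, 1.2]
grip_width: 0.0853
grasp_force: 0.0
```

```bash
python3 -c "
from h import *; go(.5059,-.2940,.001,45)"
```

```text
t 3.35 pos [ 0.5061 -0.2942  0.0029] yaw 44.22 F [0.26 0.25 1.23] T [-0.007 -0.017  0.022] w 0.0853 tilt [-2.e-04 -8.e-04 -1.e+00] q [-30.  34.  -5.  51.  -0. 106.]
shift cm [ 0.   -0.03  0.19] turn -0.014
```

Call:
{"fn": "carry_out", "kwargs": {"increments": [6.5, 0, 0, 0, 0, 6.5, 0, 0, 0, 0, 6.5, 0, 0, 0, 0, 6.5, 0, 0, 0.2, 0, 6.5, 0, 0, 0.2, 0]}}

```text
clock: 3.98
eef_pos: [0.5064, -0.2944, -0.0008]
tool_rot: [0.926, 0.376, 0.0, -0.0]
ft_force: [-0.7, 0.7, -0.6]
grip_width: 0.0649
grasp_force: 0.1
```

```bash
python3 -c "
from h import *; go(.5059,-.2940,.001,45)
c=bot.camera('side');cv2.imwrite('pics/b.png',cv2.resize(c['pixels'][90:220,300:440],(560,520)))"
```

```text
t 3.98 pos [ 0.5064 -0.2944 -0.0008] yaw 44.22 F [-0.74  0.7  -0.62] T [-0.024  0.016  0.022] w 0.0649 tilt [ 0. -0. -1.] q [-30.  34.  -5.  50.   0. 106.]
shift cm [-0.01 -0.06 -0.18] turn -0.014
```

View pics/b.png

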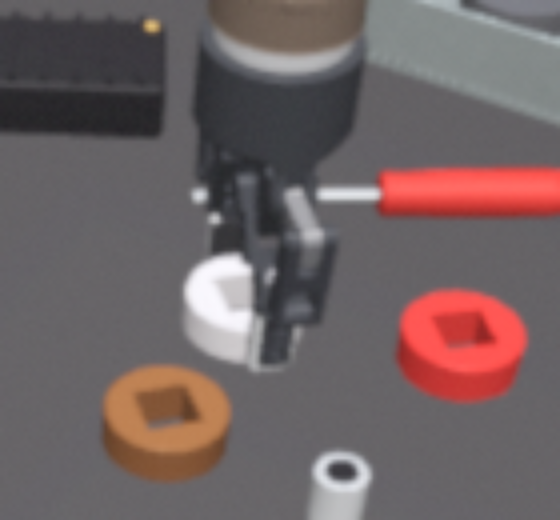

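The fingers straddle the white wide disc at crop (230,300), with the brown and red look-alikes clear of them. Closing and lifting.

Call:
{"fn": "carry_out", "kwargs": {"increments": [5.5, 0, 0, 0, 0, 5.5, 0, 0, 0, 0, 5.5, 0, 0, 0, 0, 5.5, 0, 0, -1, 0, 5.5, 0, 0, -3, 0]}}

```text
clock: 4.65
eef_pos: [0.5042, -0.2931, 0.0376]
tool_rot: [0.926, 0.376, -0.002, -0.003]
ft_force: [0.4, 0.5, -1.4]
grip_width: 0.0578
grasp_force: 64.5
```

```bash
python3 -c "
from h import *; go(.578,.1755,.15,74)"
```

```text
t 4.65 pos [ 0.5042 -0.2931  0.0376] yaw 44.22 F [ 0.43  0.5  -1.44] T [-0.012 -0.007 -0.016] w 0.0578 tilt [-0.0016 -0.0061 -1.    ] q [-30.  32.  -3.  55.   0. 106.]
shift cm [ 37.95 -28.5  -11.13] turn -0.52
```

Call:
{"fn": "carry_out", "kwargs": {"increments": [5.5, 0, 0, -5, 0, 5.5, 3, -2.3, -5, 0, 5.5, 4.3, -3.2, -2, 0, 5.5, 4.3, -3.2, 0, 0, 5.5, 4.3, -3.2, 0, 0]}}

```text
clock: 5.28
eef_pos: [0.5371, -0.0967, 0.1597]
tool_rot: [0.927, 0.376, 0.0, 0.0]
ft_force: [1.1, -0.0, -1.1]
grip_width: 0.0581
grasp_force: 64.6
```

Call:
{"fn": "carry_out", "kwargs": {"increments": [5.5, 4.3, -3.2, 0, 0, 5.5, 4.3, -3.2, 0, 0, 5.5, 4.3, -3.2, 0, 0, 5.5, 4.3, -3.2, 0, 0, 5.5, 3, -2.3, 0, 0]}}

```text
clock: 5.9
eef_pos: [0.5762, 0.1532, 0.1589]
tool_rot: [0.926, 0.377, -0.001, -0.0]
ft_force: [-1.0, -0.9, -0.8]
grip_width: 0.0575
grasp_force: 64.6
```

```bash
python3 -c "
from h import *; go(.578,.1755,.13,74)"
```

```text
t 5.9 pos [0.5762 0.1532 0.1589] yaw 44.32 F [-1.   -0.92 -0.78] T [-0.042 -0.056  0.059] w 0.0575 tilt [-8.e-04 -7.e-04 -1.e+00] q [ 15.  27.   8.  72.   0. 151.]
shift cm [ 1.69 -1.47  2.89] turn -0.518
```

Call:
{"fn": "carry_out", "kwargs": {"increments": [5.5, 1.2, -1.0, 0, 0, 5.5, 0, 0, 0, -0.18, 5.5, 0, 0, 0, -0.18, 5.5, 0, 0, 0, -0.16, 5.5, 0, 0, 0, 0]}}

```text
clock: 6.52
eef_pos: [0.578, 0.1654, 0.159]
tool_rot: [0.799, 0.601, -0.001, -0.0]
ft_force: [0.1, -0.9, -1.7]
grip_width: 0.0579
grasp_force: 64.5
```

```bash
python3 - <<'E'
from h import *
go(.578,.1755,.13,74)
c=bot.camera("side"); cv2.imwrite("pics/c.png",cv2.resize(c["pixels"][190:350,100:280],(720,640)[:2] if 0 else (648,576)))
E
```

```text
t 6.53 pos [0.578  0.1654 0.159 ] yaw 73.85 F [ 0.06 -0.87 -1.7 ] T [-0.038  0.     0.047] w 0.0579 tilt [-9.e-04 -9.e-04 -1.e+00] q [ 16.  27.   9.  72.  -0. 122.]
shift cm [ 0.97 -0.28  2.9 ] turn -0.003
```

View pics/c.png

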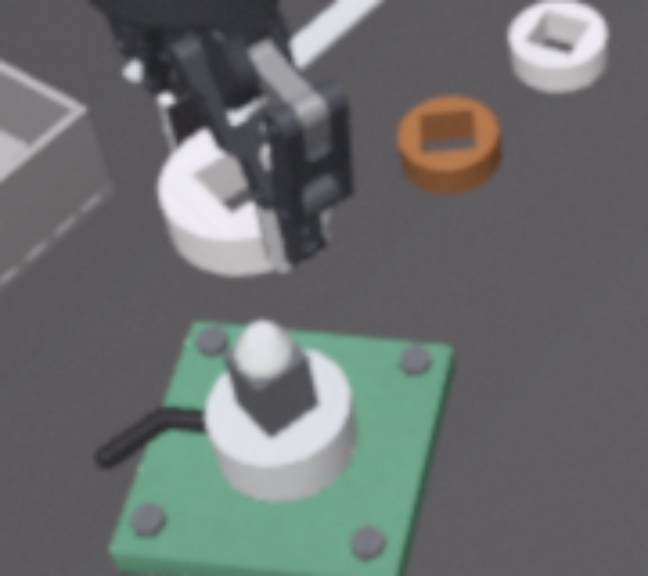

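Call:
{"fn": "carry_out", "kwargs": {"increments": [5.5, 1.0, -0.3, 1, 0, 5.5, 0, 0, 1, 0, 5.5, 0, 0, 1, 0, 5.5, 0, 0, 0.8, 0, 5.5, 0, 0, 0, 0]}}

```text
clock: 7.2
eef_pos: [0.5776, 0.1765, 0.12]
tool_rot: [0.799, 0.602, -0.001, -0.0]
ft_force: [-0.2, -0.5, -1.9]
grip_width: 0.0581
grasp_force: 64.5
```

```bash
python3 - <<'E'
from h import *
go(.578,.1755,.096,74)
c=bot.camera("top"); W=cloud(c); print(c["pixels"][160:205,150:200].shape)
cs=bot.camera("side"); 
for n,w in (("top",W),("side",cloud(cs))):
    m=(np.hypot(w[...,0]-.578,w[...,1]-.1755)<.04)&(abs(w[...,2]-.143)<.006)
    p=w[m]; print(n,m.sum(), cv2.minEnclosingCircle(p[:,:2].astype(np.float32)) if m.sum() else 0, p[:,2].mean())
E
```

```text
t 7.2 pos [0.5776 0.1765 0.12  ] yaw 74.0 F [-0.23 -0.49 -1.86] T [-0.068  0.007 -0.007] w 0.0581 tilt [-0.0012 -0.0018 -1.    ] q [ 17.  29.   6.  67.  -0. 123.]
shift cm [-0.08  0.07  2.4 ] turn -0.0
(45, 50, 3)
top 284 ((0.5760684609413147, 0.1705784797668457), 0.03911753371357918) 0.14284727821111345
side 539 ((0.5768969058990479, 0.17754685878753662), 0.03783261403441429) 0.14129322730644203
```

Call:
{"fn": "carry_out", "kwargs": {"increments": [5.5, -0.1, 0.05, 0.8, 0, 5.5, 0, 0, 0.8, 0, 5.5, 0, 0, 0.8, 0, 5.5, 0, 0, 0.5, 0, 5.5, 0, 0, 0, 0]}}

```text
clock: 7.92
eef_pos: [0.5781, 0.1755, 0.0914]
tool_rot: [0.799, 0.602, -0.001, -0.0]
ft_force: [-0.8, -0.2, -1.5]
grip_width: 0.058
grasp_force: 64.5
```

```bash
python3 -c "
from h import *; go(.578,.1755,.08,74)"
```

```text
t 7.92 pos [0.5781 0.1755 0.0914] yaw 74.01 F [-0.8  -0.21 -1.52] T [ 0.021 -0.033 -0.021] w 0.058 tilt [-7.0e-04 -1.1e-03 -1.0e+00] q [ 17.  31.   4.  63.   0. 123.]
shift cm [-0.01 -0.    1.14] turn 0.0
```

Call:
{"fn": "carry_out", "kwargs": {"increments": [5.5, 0, 0, 0.3, 0, 5.5, 0, 0, 0.3, 0, 5.5, 0, 0, 0.3, 0, 5.5, 0, 0, 0.1, 0, 5.5, 0, 0, 0, 0]}}

```text
clock: 8.55
eef_pos: [0.579, 0.1754, 0.0823]
tool_rot: [0.799, 0.602, 0.0, 0.0]
ft_force: [2.2, -0.6, -1.9]
grip_width: 0.0582
grasp_force: 64.6
```

```bash
python3 -c "
from h import *; go(.578,.1755,.078,74)"
```

```text
t 8.55 pos [0.579  0.1754 0.0823] yaw 73.99 F [ 2.19 -0.65 -1.88] T [-0.305 -0.346 -0.036] w 0.0582 tilt [-0.      0.0012 -1.    ] q [ 17.  31.   3.  62.  -0. 123.]
shift cm [-0.02 -0.1   0.43] turn -0.0
```

Call:
{"fn": "carry_out", "kwargs": {"increments": [5.5, 0.03, 0.12, 0, 0, 5.5, 0, 0, 0.1, 0, 5.5, 0, 0, 0.1, 0, 5.5, 0, 0, 0.1, 0, 5.5, 0, 0, 0, 0]}}

```text
clock: 9.18
eef_pos: [0.5794, 0.1753, 0.0789]
tool_rot: [0.799, 0.602, -0.0, 0.0]
ft_force: [-1.8, -2.0, -0.9]
grip_width: 0.0578
grasp_force: 64.6
```

```bash
python3 -c "
from h import *; go(.579,.1755,.078,74)"
```

```text
t 9.18 pos [0.5794 0.1753 0.0789] yaw 74.01 F [-1.78 -1.98 -0.91] T [-0.534  0.139 -0.037] w 0.0578 tilt [-7.e-04 -5.e-04 -1.e+00] q [ 17.  31.   3.  62.  -0. 123.]
shift cm [ 0.   -0.04  0.09] turn 0.0
```

Call:
{"fn": "carry_out", "kwargs": {"increments": [5.5, -0.08, -0.01, 0, 0, 5.5, 0, 0, 0.1, 0, 5.5, 0, 0, 0.1, 0, 5.5, 0, 0, 0.1, 0, 5.5, 0, 0, 0, 0]}}

```text
clock: 9.8
eef_pos: [0.5796, 0.1753, 0.0785]
tool_rot: [0.798, 0.602, 0.001, 0.0]
ft_force: [-3.8, -1.5, 9.1]
grip_width: 0.0578
grasp_force: 65.9
```

```bash
python3 -c "
from h import *; go(.579,.1755,.075,74)"
```

```text
t 9.8 pos [0.5796 0.1753 0.0785] yaw 74.03 F [-3.79 -1.51  9.1 ] T [-0.425  0.96  -0.057] w 0.0578 tilt [ 0.0015  0.0013 -1.    ] q [ 17.  31.   3.  62.   0. 123.]
shift cm [-0.   -0.06  0.35] turn 0.001
```

Call:
{"fn": "carry_out", "kwargs": {"increments": [5.5, 0, 0, -0.1, -0.03, 5.5, 0, 0, 0, -0.02, 5.5, 0, 0, 0, 0, 5.5, 0, 0, 0, 0, 5.5, 0, 0, 0, 0]}}

```text
clock: 10.42
eef_pos: [0.5797, 0.1752, 0.0785]
tool_rot: [0.783, 0.622, 0.001, 0.0]
ft_force: [-2.7, -1.0, 7.6]
grip_width: 0.0578
grasp_force: 65.4
```

```bash
python3 -c "
from h import *; go(.579,.1755,.075,74)"
```

```text
t 10.43 pos [0.5797 0.1752 0.0785] yaw 76.89 F [-2.66 -0.95  7.59] T [-0.373  0.678 -0.038] w 0.0578 tilt [ 0.001   0.0011 -1.    ] q [ 17.  31.   3.  62.   0. 120.]
shift cm [ 0.01 -0.07  0.35] turn 0.05
```

Call:
{"fn": "carry_out", "kwargs": {"increments": [5.5, 0, 0, 0, 0.05, 5.5, 0, 0, 0, 0.03, 5.5, 0, 0, 0, 0.03, 5.5, 0, 0, 0, 0, 5.5, 0, 0, 0, 0]}}

```text
clock: 11.05
eef_pos: [0.5809, 0.175, 0.0784]
tool_rot: [0.816, 0.578, 0.002, 0.001]
ft_force: [0.1, -1.7, 5.9]
grip_width: 0.0578
grasp_force: 65.3
```

```bash
python3 -c "
from h import *; go(.579,.1755,.075,74)"
```

```text
t 11.05 pos [0.5809 0.175  0.0784] yaw 70.57 F [ 0.12 -1.66  5.89] T [-0.498  0.011 -0.008] w 0.0578 tilt [ 0.0015  0.0032 -1.    ] q [ 17.  31.   3.  62.  -0. 126.]
shift cm [-0.02 -0.2   0.34] turn -0.06
```

Call:
{"fn": "carry_out", "kwargs": {"increments": [5.5, 0, 0, -0.3, 0.0, 5.5, 0, 0, -0.1, -0.06, 5.5, 0, 0.2, 0, 0, 5.5, 0, 0.2, 0, 0, 5.5, 0, 0, 0, 0]}}

```text
clock: 11.68
eef_pos: [0.5828, 0.174, 0.0807]
tool_rot: [0.799, 0.602, -0.0, -0.001]
ft_force: [-0.8, 0.7, -1.1]
grip_width: 0.0579
grasp_force: 64.6
```

```bash
python3 -c "
from h import *; go(.579,.1755,.075,74)"
```

```text
t 11.68 pos [0.5828 0.174  0.0807] yaw 74.0 F [-0.8   0.69 -1.08] T [0.133 0.211 0.005] w 0.0579 tilt [ 0.     -0.0015 -1.    ] q [ 17.  32.   4.  62.   0. 123.]
shift cm [ 0.04 -0.41  0.57] turn -0.0
```

Call:
{"fn": "carry_out", "kwargs": {"increments": [5.5, 0, -0.2, 0, 0, 5.5, 0, -0.2, 0, 0, 5.5, 0, -0.2, 0, 0, 5.5, 0, -0.2, 0, 0, 5.5, 0, 0, 0, 0]}}

```text
clock: 12.3
eef_pos: [0.5786, 0.1752, 0.0817]
tool_rot: [0.799, 0.601, 0.002, 0.003]
ft_force: [7.5, -2.3, -4.9]
grip_width: 0.0578
grasp_force: 65.7
```

```bash
python3 -c "
from h import *; go(.579,.1755,.075,74)"
```

```text
t 12.3 pos [0.5786 0.1752 0.0817] yaw 73.94 F [ 7.51 -2.28 -4.88] T [-0.531 -1.553 -0.004] w 0.0578 tilt [ 4.0e-04  6.6e-03 -1.0e+00] q [ 17.  31.   3.  62.  -0. 123.]
shift cm [0.04 0.02 0.67] turn -0.001
```

Call:
{"fn": "carry_out", "kwargs": {"increments": [5.5, 0, 0.2, 0, 0, 5.5, 0, 0.2, 0, 0, 5.5, 0.2, 0, 0, 0, 5.5, 0.2, 0, 0, 0, 5.5, 0, 0, 0, 0]}}

```text
clock: 12.92
eef_pos: [0.5795, 0.1758, 0.0809]
tool_rot: [0.799, 0.601, -0.003, 0.002]
ft_force: [-0.0, -9.2, 1.5]
grip_width: 0.0578
grasp_force: 66.4
```

```bash
cat >> h.py <<'E'
def st():
    o=bot.get_obs(); p=o["eef_pos"]; M=R.from_quat(o["tool_rot"]).as_matrix()
    print("t",round(o["clock"],2),"pos",p.round(4),"toolmm",((p-[.58,.175,p[2]])@M*1e3).round(2),"yaw",np.degrees(np.arctan2(M[1,0],M[0,0])).round(2),"Ftool",(o["ft_force"]@M).round(2),"T",(o["ft_torque"]@M).round(3),"tilt",M[2].round(4))
E
python3 -c "
from h import *; st()"
```

```text
t 12.93 pos [0.5795 0.1758 0.0809] toolmm [ 0.66 -0.74 -0.  ] yaw 73.93 Ftool [-8.84  2.54 -1.43] T [-0.345 -1.781 -0.004] tilt [-6.5e-03 -2.0e-04 -1.0e+00]
```

Call:
{"fn": "carry_out", "kwargs": {"increments": [5.5, -0.2, 0, 0, 0, 5.5, -0.2, 0, 0, 0, 5.5, -0.2, 0, 0, 0, 5.5, -0.2, 0, 0, 0, 5.5, 0, 0, 0, 0]}}

```text
clock: 13.55
eef_pos: [0.5783, 0.1715, 0.0812]
tool_rot: [0.798, 0.602, 0.0, -0.0]
ft_force: [0.8, 1.4, -1.5]
grip_width: 0.058
grasp_force: 66.1
```

```bash
python3 -c "
from h import *; st()"
```

```text
t 13.55 pos [0.5783 0.1715 0.0812] toolmm [-3.79 -0.66 -0.  ] yaw 74.04 Ftool [1.6  0.36 1.53] T [-0.115  0.33   0.02 ] tilt [ 9.e-04 -1.e-04 -1.e+00]
```

Call:
{"fn": "carry_out", "kwargs": {"increments": [5.5, 0.2, 0.17, 0, 0, 5.5, 0, 0, 0, 0, 5.5, 0, 0, 0, 0, 5.5, 0, 0, 0, 0, 5.5, 0, 0, 0, 0]}}

```text
clock: 14.18
eef_pos: [0.5804, 0.1724, 0.0812]
tool_rot: [0.799, 0.602, -0.0, -0.0]
ft_force: [0.6, -0.1, -1.7]
grip_width: 0.058
grasp_force: 66.1
```

```bash
python3 -c "
from h import *; st()"
```

```text
t 14.18 pos [0.5804 0.1724 0.0812] toolmm [-2.34  1.13 -0.  ] yaw 74.01 Ftool [0.04 0.58 1.66] T [-0.005  0.017  0.036] tilt [-0.e+00 -1.e-04 -1.e+00]
```

Centred. Lower onto the shoulder level, in line if possible.

Call:
{"fn": "carry_out", "kwargs": {"increments": [5.5, 0.04, 0, 0.1, 0, 5.5, 0, 0, 0.1, 0, 5.5, 0, 0, 0.1, 0, 5.5, 0, 0, 0.1, 0, 5.5, 0, 0, 0, 0]}}

```text
clock: 14.8
eef_pos: [0.5805, 0.1728, 0.077]
tool_rot: [0.799, 0.602, -0.0, -0.0]
ft_force: [-0.4, -0.3, 0.3]
grip_width: 0.0579
grasp_force: 66.1
```

```bash
python3 -c "
from h import *; st()"
```

```text
t 14.8 pos [0.5805 0.1728 0.077 ] toolmm [-1.94  1.07  0.  ] yaw 74.01 Ftool [-0.43 -0.28 -0.32] T [0.048 0.006 0.   ] tilt [-2.e-04 -3.e-04 -1.e+00]
```

Call:
{"fn": "carry_out", "kwargs": {"increments": [5.5, 0, 0, 0.1, 0, 5.5, 0, 0, 0.1, 0, 5.5, 0, 0, 0.1, 0, 5.5, 0, 0, 0, 0, 5.5, 0, 0, 0, 0]}}

```text
clock: 15.42
eef_pos: [0.5806, 0.1729, 0.0742]
tool_rot: [0.799, 0.602, 0.0, 0.0]
ft_force: [0.8, -0.8, -1.3]
grip_width: 0.058
grasp_force: 66.1
```

```bash
python3 -c "
from h import *; st()"
```

```text
t 15.43 pos [0.5806 0.1729 0.0742] toolmm [-1.88  1.2  -0.  ] yaw 74.01 Ftool [-0.52  0.96  1.34] T [ 0.032  0.011 -0.006] tilt [ 0.  0. -1.]
```

Call:
{"fn": "carry_out", "kwargs": {"increments": [5.5, 0, 0, 0.4, 0, 5.5, 0, 0, 0.4, 0, 5.5, 0, 0, 0.4, 0, 5.5, 0, 0, 0.4, 0, 5.5, 0, 0, 0, 0]}}

```text
clock: 16.05
eef_pos: [0.5802, 0.1728, 0.0575]
tool_rot: [0.799, 0.602, -0.001, -0.0]
ft_force: [-0.2, -0.0, -1.7]
grip_width: 0.058
grasp_force: 66.1
```

```bash
python3 -c "
from h import *; st()"
```

```text
t 16.05 pos [0.5802 0.1728 0.0575] toolmm [-2.1  0.8  0. ] yaw 74.01 Ftool [-0.09 -0.21  1.7 ] T [-0.037 -0.016  0.002] tilt [-6.e-04 -1.e-03 -1.e+00]
```

Call:
{"fn": "carry_out", "kwargs": {"increments": [5.5, 0, 0, 0.4, 0, 5.5, 0, 0, 0.4, 0, 5.5, 0, 0, 0.3, 0, 5.5, 0, 0, 0.15, 0, 5.5, 0, 0, 0, 0]}}

```text
clock: 16.68
eef_pos: [0.5805, 0.1728, 0.0455]
tool_rot: [0.799, 0.602, -0.0, -0.0]
ft_force: [0.4, -0.7, -1.6]
grip_width: 0.0577
grasp_force: 66.1
```

```bash
python3 -c "
from h import *; st()"
```

```text
t 16.68 pos [0.5805 0.1728 0.0455] toolmm [-1.93  1.09  0.  ] yaw 74.01 Ftool [-0.54  0.57  1.56] T [-0.031 -0.012 -0.004] tilt [-1.e-04 -2.e-04 -1.e+00]
```

Call:
{"fn": "carry_out", "kwargs": {"increments": [5.5, 0, 0, 0.1, 0, 5.5, 0, 0, 0.1, 0, 5.5, 0, 0, 0.05, 0, 5.5, 0, 0, 0, 0, 5.5, 0, 0, 0, 0]}}

```text
clock: 17.3
eef_pos: [0.5808, 0.1729, 0.0448]
tool_rot: [0.799, 0.602, 0.001, 0.0]
ft_force: [-2.8, -0.5, 6.1]
grip_width: 0.0579
grasp_force: 66.9
```

```bash
python3 -c "
from h import *; st()"
```

```text
t 17.3 pos [0.5808 0.1729 0.0448] toolmm [-1.75  1.35  0.  ] yaw 74.02 Ftool [-1.23 -2.54 -6.15] T [ 0.639 -0.301  0.   ] tilt [ 7.e-04  1.e-03 -1.e+00]
```

Call:
{"fn": "carry_out", "kwargs": {"increments": [5.5, 0, 0, -0.1, 0, 7, 0, 0, 0, 0, 8.5, 0, 0, 0, 0, 8.5, 0, 0, 0, 0, 8.5, 0, 0, 0, 0]}}

```text
clock: 17.92
eef_pos: [0.5806, 0.1729, 0.044]
tool_rot: [0.799, 0.602, -0.0, -0.0]
ft_force: [0.7, -0.5, 0.7]
grip_width: 0.085
grasp_force: 0.0
```

Call:
{"fn": "carry_out", "kwargs": {"increments": [8.5, 0, 0, -1, 0, 8.5, 0, 0, -3, 0, 8.5, 0, 0, -3, 0, 8.5, 0, 0, -3, 0, 8.5, 0, 0, -1, 0]}}

```text
clock: 18.55
eef_pos: [0.5821, 0.1733, 0.1572]
tool_rot: [0.799, 0.602, 0.002, 0.001]
ft_force: [0.5, -0.5, -0.4]
grip_width: 0.0849
grasp_force: 0.0
```

```bash
python3 - <<'E'
from h import *
go(.6264,-.0932,.1,74)
c=bot.camera("side"); w=cloud(c); cv2.imwrite("pics/d.png",cv2.resize(c["pixels"][230:370,110:260],(600,560)))
m=(np.hypot(w[...,0]-.578,w[...,1]-.1755)<.03)&(abs(w[...,2]-.067)<.01); print(np.median(w[m][:,2]), cv2.minEnclosingCircle(w[m][:,:2].astype(np.float32)))
E
```

```text
t 18.55 pos [0.5821 0.1733 0.1572] yaw 74.01 F [ 0.53 -0.53 -0.4 ] T [ 0.053 -0.017  0.015] w 0.0849 tilt [ 0.0027  0.0042 -1.    ] q [ 17.  28.  10.  72.   0. 123.]
shift cm [-24.41  11.58   5.7 ] turn 0.0
0.065260380157447 ((0.578010618686676, 0.17551760375499725), 0.030055290088057518)
```

View pics/d.png

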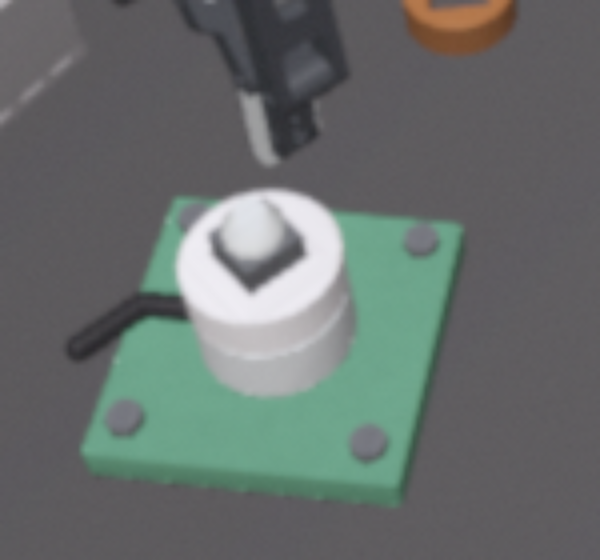

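Wide spacer is home: it sits flush on the seat, centre near crop (262,265). Now the narrow one.

Call:
{"fn": "carry_out", "kwargs": {"increments": [8.5, -4.9, 2.4, 0, 0, 8.5, -4.9, 2.4, 0, 0, 8.5, -4.9, 2.4, 0, 0, 8.5, -4.9, 2.4, 1, 0, 8.5, -4.9, 2.4, 3, 0]}}

```text
clock: 19.23
eef_pos: [0.6296, -0.0975, 0.1145]
tool_rot: [0.799, 0.602, 0.001, 0.001]
ft_force: [0.4, 0.6, 0.7]
grip_width: 0.0848
grasp_force: 0.0
```

```bash
python3 -c "
from h import *; go(.628,-.0958,.04,74)"
```

```text
t 19.23 pos [ 0.6296 -0.0975  0.1145] yaw 74.02 F [0.38 0.57 0.72] T [ 0.048 -0.03  -0.017] w 0.0848 tilt [ 5.0e-04  3.1e-03 -1.0e+00] q [-9. 33. 12. 68.  0. 97.]
shift cm [ 0.12 -0.23  7.45] turn 0.0
```

Call:
{"fn": "carry_out", "kwargs": {"increments": [8.5, 0.1, -0.1, 2, 0, 8.5, 0, 0, 2, 0, 8.5, 0, 0, 2, 0, 8.5, 0, 0, 1, 0, 8.5, 0, 0, 0, 0]}}

```text
clock: 19.85
eef_pos: [0.6267, -0.0943, 0.0427]
tool_rot: [0.799, 0.602, -0.001, -0.001]
ft_force: [-0.4, -0.8, 0.6]
grip_width: 0.085
grasp_force: 0.0
```

```bash
python3 - <<'E'
from h import *
go(.628,-.0958,.003,74)
a=bot.camera("side")["pixels"][130:250,180:310]; b=bot.camera("top")["pixels"][110:230,240:370]
cv2.imwrite("pics/e.png",cv2.resize(np.hstack([a,b]),(780,360)))
E
```

```text
t 19.85 pos [ 0.6267 -0.0943  0.0427] yaw 74.02 F [-0.39 -0.78  0.63] T [-0.011  0.023 -0.019] w 0.085 tilt [-4.0e-04 -2.9e-03 -1.0e+00] q [-9. 36.  6. 60. -0. 97.]
shift cm [-0.11  0.18  3.97] turn 0.0
```

View pics/e.png

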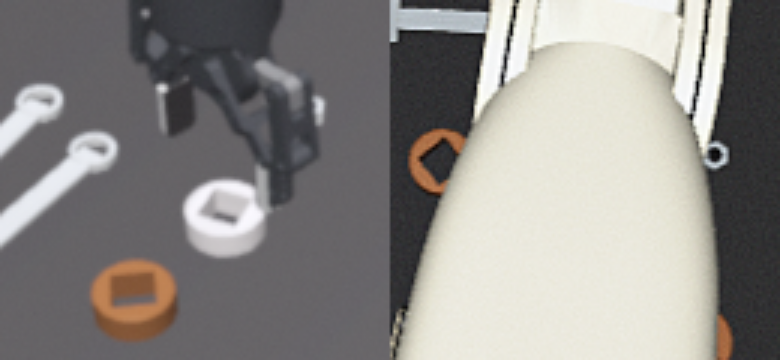

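The white narrow disc lies at crop (225,215) between the fingers; the brown look-alike at (135,295) is clear.

Call:
{"fn": "carry_out", "kwargs": {"increments": [8.5, -0.1, 0.15, 1.2, 0, 8.5, 0, 0, 1.2, 0, 8.5, 0, 0, 1.0, 0, 8.5, 0, 0, 0.5, 0, 6.5, 0, 0, 0.15, 0]}}

```text
clock: 20.58
eef_pos: [0.6286, -0.0958, 0.003]
tool_rot: [0.799, 0.602, -0.0, -0.0]
ft_force: [-0.1, 0.7, -0.5]
grip_width: 0.0694
grasp_force: 0.0
```

```bash
python3 -c "
from h import *; go(.628,-.0958,.003,74)"
```

```text
t 20.57 pos [ 0.6286 -0.0958  0.003 ] yaw 74.01 F [-0.1   0.67 -0.47] T [-0.018 -0.035  0.02 ] w 0.0694 tilt [-1.e-04 -1.e-03 -1.e+00] q [-9. 39.  4. 55.  0. 97.]
shift cm [-0.02 -0.06  0.  ] turn 0.0
```

Call:
{"fn": "carry_out", "kwargs": {"increments": [5.6, 0, 0, 0.15, 0, 4.5, 0, 0, 0, 0, 4.5, 0, 0, 0, 0, 4.5, 0, 0, 0, 0, 4.5, 0, 0, 0, 0]}}

```text
clock: 21.2
eef_pos: [0.6294, -0.0959, 0.0027]
tool_rot: [0.799, 0.602, 0.0, 0.0]
ft_force: [0.4, -0.5, 4.0]
grip_width: 0.0481
grasp_force: 62.2
```

```bash
python3 -c "
from h import *; go(.628,-.0958,.003,74)"
```

```text
t 21.2 pos [ 0.6294 -0.0959  0.0027] yaw 74.02 F [ 0.36 -0.47  4.02] T [0.057 0.06  0.033] w 0.0481 tilt [ 1.0e-04  1.1e-03 -1.0e+00] q [-9. 39.  4. 55. -0. 97.]
shift cm [-0.03 -0.14 -0.03] turn 0.0
```

Call:
{"fn": "carry_out", "kwargs": {"increments": [4.5, 0, 0, -1, 0, 4.5, 0, 0, -4, 0, 4.5, 0, 0, -5, 0, 4.5, 2, -1, -5, 0, 4.5, 4.8, -2.3, 0, 0]}}

```text
clock: 21.82
eef_pos: [0.6195, -0.0228, 0.158]
tool_rot: [0.8, 0.6, 0.004, 0.004]
ft_force: [1.8, 1.5, -0.9]
grip_width: 0.0479
grasp_force: 62.2
```

Call:
{"fn": "carry_out", "kwargs": {"increments": [4.5, 4.8, -2.3, 0, 0, 4.5, 4.8, -2.3, 0, 0, 4.5, 4.8, -2.3, 0, 0, 4.5, 3.0, -1.5, 0, 0.1, 4.5, 0, 0, 0, 0.16]}}

```text
clock: 22.45
eef_pos: [0.5819, 0.172, 0.1521]
tool_rot: [0.87, 0.493, -0.0, -0.0]
ft_force: [0.2, -0.5, -2.2]
grip_width: 0.0479
grasp_force: 62.2
```

```bash
python3 -c "
from h import *; go(.5803,.1725,.12,49)"
```

```text
t 22.45 pos [0.5819 0.172  0.1521] yaw 59.1 F [ 0.18 -0.48 -2.23] T [-0.029 -0.039  0.023] w 0.0479 tilt [-3.e-04 -1.e-03 -1.e+00] q [ 16.  28.  10.  71.   0. 137.]
shift cm [-0.04 -0.16  3.21] turn 0.176
```

Call:
{"fn": "carry_out", "kwargs": {"increments": [4.5, 0, 0, 1, 0.176, 4.5, 0, 0, 1, 0, 4.5, 0, 0, 1, 0, 4.5, 0, 0, 0, 0, 4.5, 0, 0, 0, 0]}}

```text
clock: 23.08
eef_pos: [0.5833, 0.1689, 0.1223]
tool_rot: [0.91, 0.415, 0.0, 0.0]
ft_force: [0.0, 0.2, -0.4]
grip_width: 0.0475
grasp_force: 62.1
```

```bash
python3 -c "
from h import *; go(.5803,.1725,.098,49)"
```

```text
t 23.07 pos [0.5833 0.1689 0.1223] yaw 49.06 F [ 0.02  0.17 -0.45] T [ 0.005  0.022 -0.013] w 0.0475 tilt [ 1.e-04  0.e+00 -1.e+00] q [ 16.  29.   7.  67.   0. 147.]
shift cm [ 0.08 -0.46  2.43] turn 0.001
```

Call:
{"fn": "carry_out", "kwargs": {"increments": [4.5, 0.08, -0.46, 0.5, 0, 4.5, 0, 0, 0.8, 0, 4.5, 0, 0, 0.6, 0, 4.5, 0, 0, 0, 0, 4.5, 0, 0, 0, 0]}}

```text
clock: 23.7
eef_pos: [0.5803, 0.1726, 0.1032]
tool_rot: [0.91, 0.415, 0.0, 0.0]
ft_force: [0.4, 0.9, -1.0]
grip_width: 0.0482
grasp_force: 62.1
```

```bash
python3 -c "
from h import *; go(.5803,.1725,.088,49)"
```

```text
t 23.7 pos [0.5803 0.1726 0.1032] yaw 49.03 F [ 0.43  0.9  -1.01] T [-0.009 -0.009 -0.002] w 0.0482 tilt [ 1.e-04  1.e-04 -1.e+00] q [ 17.  30.   5.  65.  -0. 148.]
shift cm [-0.01  0.01  1.52] turn 0.001
```

Call:
{"fn": "carry_out", "kwargs": {"increments": [4.5, 0, 0, 0.5, 0, 4.5, 0, 0, 0.5, 0, 4.5, 0, 0, 0.4, 0, 4.5, 0, 0, 0.3, 0, 4.5, 0, 0, 0, 0]}}

```text
clock: 24.32
eef_pos: [0.5799, 0.1726, 0.0857]
tool_rot: [0.91, 0.415, -0.0, -0.0]
ft_force: [0.0, -0.0, -1.7]
grip_width: 0.0478
grasp_force: 62.2
```

```bash
python3 -c "
from h import *; st()"
```

```text
t 24.32 pos [0.5799 0.1726 0.0857] toolmm [-1.89  1.52  0.  ] yaw 49.04 Ftool [0.01 0.04 1.71] T [ 0.025 -0.032  0.02 ] tilt [-7.e-04 -4.e-04 -1.e+00]
```

Call:
{"fn": "carry_out", "kwargs": {"increments": [4.5, 0, 0, 0.15, 0, 4.5, 0, 0, 0.15, 0, 4.5, 0, 0, 0.15, 0, 4.5, 0, 0, 0.1, 0, 4.5, 0, 0, 0, 0]}}

```text
clock: 24.95
eef_pos: [0.5801, 0.1727, 0.0806]
tool_rot: [0.91, 0.415, -0.0, -0.0]
ft_force: [1.2, -0.5, -0.7]
grip_width: 0.0479
grasp_force: 62.2
```

```bash
python3 -c "
from h import *; st()"
```

```text
t 24.95 pos [0.5801 0.1727 0.0806] toolmm [-1.69  1.64  0.  ] yaw 49.04 Ftool [0.41 1.22 0.73] T [-0.033 -0.026 -0.002] tilt [-1.e-04 -1.e-04 -1.e+00]
```

Call:
{"fn": "carry_out", "kwargs": {"increments": [4.5, 0, 0, 0.1, 0, 4.5, 0, 0, 0.1, 0, 4.5, 0, 0, 0.1, 0, 4.5, 0, 0, 0, 0, 4.5, 0, 0, 0, 0]}}

```text
clock: 25.58
eef_pos: [0.5802, 0.1726, 0.0777]
tool_rot: [0.91, 0.415, 0.0, 0.0]
ft_force: [-1.0, -0.2, -1.4]
grip_width: 0.0478
grasp_force: 62.2
```

```bash
python3 -c "
from h import *; st()"
```

```text
t 25.57 pos [0.5802 0.1726 0.0777] toolmm [-1.64  1.72 -0.  ] yaw 49.03 Ftool [-0.85 -0.61  1.35] T [ 0.008  0.009 -0.027] tilt [ 0.  0. -1.]
```

Engaged without contact force. On down to about 0.070, in small steps.

Call:
{"fn": "carry_out", "kwargs": {"increments": [4.5, 0, 0, 0.2, 0, 4.5, 0, 0, 0.2, 0, 4.5, 0, 0, 0.15, 0, 4.5, 0, 0, 0.1, 0, 4.5, 0, 0, 0, 0]}}

```text
clock: 26.2
eef_pos: [0.5801, 0.1726, 0.071]
tool_rot: [0.91, 0.415, -0.0, -0.0]
ft_force: [0.6, 0.3, -0.8]
grip_width: 0.0482
grasp_force: 62.2
```

```bash
python3 -c "
from h import *; st()"
```

```text
t 26.2 pos [0.5801 0.1726 0.071 ] toolmm [-1.73  1.63  0.  ] yaw 49.04 Ftool [0.58 0.23 0.79] T [-0.008 -0.008  0.036] tilt [-2.e-04 -1.e-04 -1.e+00]
```

Call:
{"fn": "carry_out", "kwargs": {"increments": [4.5, 0, 0, 0.1, 0, 4.5, 0, 0, 0.1, 0, 4.5, 0, 0, 0.05, 0, 4.5, 0, 0, 0, 0, 4.5, 0, 0, 0, 0]}}

```text
clock: 26.82
eef_pos: [0.5803, 0.1727, 0.0697]
tool_rot: [0.91, 0.415, 0.0, 0.0]
ft_force: [-1.6, -0.5, 5.5]
grip_width: 0.0477
grasp_force: 62.8
```

```bash
python3 -c "
from h import *; st()"
```

```text
t 26.82 pos [0.5803 0.1727 0.0697] toolmm [-1.56  1.75 -0.  ] yaw 49.03 Ftool [-1.43 -0.9  -5.51] T [ 0.279 -0.356  0.059] tilt [ 7.e-04  4.e-04 -1.e+00]
```

Home at 0.0697, exactly as predicted. Release and rise.

Call:
{"fn": "carry_out", "kwargs": {"increments": [4.5, 0, 0, -0.1, 0, 6, 0, 0, 0, 0, 8, 0, 0, 0, 0, 8.5, 0, 0, 0, 0, 8.5, 0, 0, 0, 0]}}

```text
clock: 27.45
eef_pos: [0.5802, 0.1727, 0.0696]
tool_rot: [0.91, 0.415, -0.0, -0.0]
ft_force: [0.8, -0.9, 0.5]
grip_width: 0.0849
grasp_force: 0.0
```

Call:
{"fn": "carry_out", "kwargs": {"increments": [8.5, 0, 0, -1, 0, 8.5, 0, 0, -3, 0, 8.5, 0, 0, -3, 0, 8.5, 0, 0, -3, 0, 8.5, 0, 0, 0, 0]}}

```text
clock: 28.08
eef_pos: [0.5824, 0.1733, 0.1737]
tool_rot: [0.91, 0.415, 0.004, 0.001]
ft_force: [0.6, 0.0, -0.1]
grip_width: 0.0849
grasp_force: 0.0
```

```bash
python3 - <<'E'
from h import *
st(); c=bot.camera("side"); w=cloud(c)
m=(np.hypot(w[...,0]-.578,w[...,1]-.1755)<.024)&(w[...,2]>.075)&(w[...,2]<.1); print(np.percentile(w[m][:,2],[10,30,50,70]))
cv2.imwrite("pics/f.png",cv2.resize(c["pixels"][230:370,110:260],(600,560)))
E
```

```text
t 28.07 pos [0.5824 0.1733 0.1737] toolmm [0.24 2.92 0.01] yaw 49.03 Ftool [0.45 0.46 0.1 ] T [-0.018  0.013 -0.037] tilt [ 0.0063  0.004  -1.    ]
[0.07930983 0.0841326  0.08515956 0.08597727]
```

View pics/f.png

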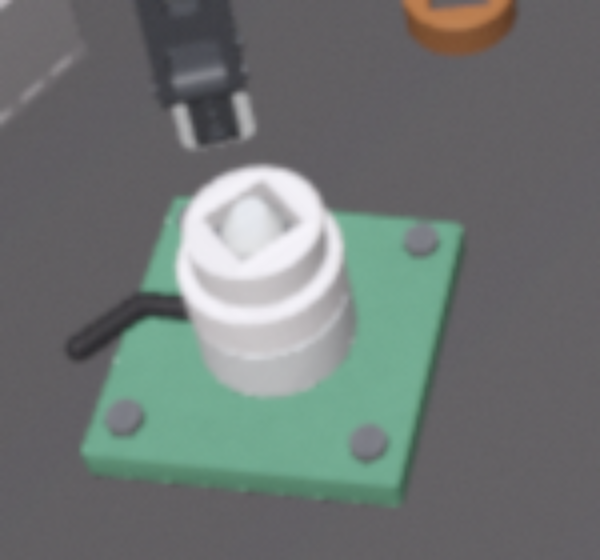

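Both spacers are home: narrow top at crop (255,215), flush on the wide one at (262,285), and the gripper is clear.

```bash
python3 -c "
from workcell import bot; print(bot.job_done())"
```

```text
the job is handed in; nothing more can be done
None
```

Both spacers are on the spindle and fully home, the wide one first on the seat and the narrow one on top of it; the bush and look-alikes were left alone, and the job was handed in at about 28 s (its verdict was not shown).

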